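Flip the test stand's status tag

TASK

The injector lying in one of the two test stands has passed its check: gently push the flip tag of that stand over its pivot, from the front rest to the rear one, until it lies flat there with its ring-marked face up. Leave the injector in its cradle, the empty stand's tag as it is, and the jar, wrench and cup where they are.

Things in the scene. Friction and masses are not known exactly. Their poses are not given: they have to be found in the camera images.
- stand_loaded: the stand that holds the injector: fixed steel base 160 x 200 x 10 mm, origin at centre of underside, x from its front to its rear (away from the robot), z up. Flip tag at y = -45 mm, between two uprights 87 mm high. Rest bars (8 mm along x, 60 mm long, top at 76 mm) at x = -62 and +62 mm; between them it is open down to the base. At y = +58 mm a cradle for an injector along x, 44 mm high
- tag_loaded (a joint): flip tag of the stand that holds the injector, rad: 0 = flat on its front rest (stand's -x side), bar-marked face up; 1.57 upright; 3.14 = flat on its rear rest (+x side), ring-marked face up. Starts 0 to 0.3. Aluminium plate 4 mm thick, 66 mm wide. About 50 g; stiff hinge (0.035 N m): it stays where it is left
- tag_loaded_pivot (a point): fixed point on the pivot axis of the tag of the stand that holds the injector, mid-width, 78 mm above the bench, axes as the stand's; the axis runs along y. Uprights on either side: 20 mm along x, inner faces 76 mm apart, 9 mm higher than the axis
- tag_loaded_edge (a point): middle of the free edge of the tag of the stand that holds the injector, 75 mm from its pivot axis, in mid-thickness
- tag_loaded_tab (a point): middle of the end of the thumb tab on the tag of the stand that holds the injector, 40 mm from the pivot axis: the tab, 36 mm wide and 4 mm thick, continues the plate beyond the pivot, so pressing it down raises the plate
- stand_empty: the empty stand: fixed steel base 160 x 200 x 10 mm, origin at centre of underside, x from its front to its rear (away from the robot), z up. Flip tag at y = -45 mm, between two uprights 87 mm high. Rest bars (8 mm along x, 60 mm long, top at 76 mm) at x = -62 and +62 mm; between them it is open down to the base. At y = +58 mm a cradle for an injector along x, 44 mm high
- tag_empty (a joint): flip tag of the empty stand, rad: 0 = flat on its front rest (stand's -x side), bar-marked face up; 1.57 upright; 3.14 = flat on its rear rest (+x side), ring-marked face up. Starts 0 to 0.3. Aluminium plate 4 mm thick, 66 mm wide. About 50 g; stiff hinge (0.035 N m): it stays where it is left
- tag_empty_edge (a point): middle of the free edge of the tag of the empty stand, 75 mm from its pivot axis, in mid-thickness
- injector: loose steel fuel injector, 142 mm long, body 20 mm and collar 26 mm in diameter, 160 g, lying along x in one stand's cradle; origin on its axis at mid-collar, 42 mm above the bench, top 55 mm
- jar: loose pale plastic jar with steel lid, 60 mm across, 85 mm high, beyond the stands; origin at centre of underside
- wrench: loose steel wrench, 150 mm long, lying on the bench at the right of the stands; origin near its middle, on the bench
- cup: loose steel cup, 70 mm across, 60 mm high, at the left of the stands; origin at centre of underside
There are look-alikes about, which are no part of the job. Of the things shaped like the injector, the steel one is meant.

How it is judged:
By the outcome, as a careful person would: the job done as asked, in the order asked, and still so for the second after the job is handed in, with the robot touching nothing.
It also fails if it takes over 43 s, if anything falls off the work surface, if the arm or the gripper's body presses on something with over 40 N, if the wrist force passes 120 N, or if a joint passes its speed limit or range.

ROBOT

A 7-joint arm with a two-finger parallel gripper is mounted at the origin on the work surface. World frame = base frame: x ahead of the robot, y to its left, z up, the work surface at z = 0. Lengths are in m, angles in degrees, forces in N, time in s.
With the tool pointing down it reaches from about 0.425 to 0.825 m from the base axis. Payload 3.6 kg.
Tool frame: the origin (TCP) lies at the very end of the fingers, on their centre line; the grasp point (between the pads) lies 19 mm behind it; z points along the fingers, y is the direction in which the jaws open and shut (so a half turn about z gives the same grasp; the last joint's range is limited). The gripper opens to 93 mm and grips with 3 to 60 N. Pads are 15 mm wide; open, the fingers measure 128 mm over their backs; the gripper's body (75 mm by 188 mm) begins 65 mm behind the grasp point.
Start: joints at [-76.92, 35.231, -0.722, 81.555, 0.464, 63.22, -2.315], TCP at [0.164, 0.629, 0.219] pointing down, gripper open.
Joint ranges: [-178.69, 178.69], [-17.37, 117.87], [-77.05, 75.6], [15.02, 138.74], [-78.02, 258.01], [0.78, 113.62], [-162.83, 162.83]. Speed limits (degrees/s): [159.86, 159.86, 180, 180, 180, 180, 180].

INTERFACE

Orientations are given as a 3x3 rotation matrix whose columns are the frame's x, y, z axes.
In Python, from cell import robot gives the robot as it stands. Calls block until the motion is done:
- robot.move_to(position, orientation): joint-space move of the TCP to a pose.
- robot.move_l(position, speed=0.15, ori=None, contact_N=None): straight line of the TCP; ori=None keeps the orientation; speed is the mean speed in m/s. With contact_N (N) it stops when the force on the tool has changed by that much, and returns True; else False.
- robot.goto_joints(angles): joint-space move.
- robot.release() and robot.grasp(effort=None): open the fingers fully, or close them until they stop; effort is the grip in N (None keeps the last).
- robot.pause(seconds).
- robot.inverse_kinematics(position, orientation): joint angles nearest the present ones, or None.
- robot.observe(): the state.
- robot.capture(name): name is "scene" or "top" or "wrist"; returns (picture, depth): 400x640x3 uint8, red, green, blue; 400x640 float32, m along the optical axis (not along the pixel's ray), 0 where there is no reading.
- robot.camera_info(name): a dict with "camera_matrix" (3x3 intrinsics, pixels), "xyz" and "orientation" of the camera in the world; the wrist camera has in their place "T_tool_cam" (4x4, takes a point from camera to tool coordinates, whose origin is the TCP and whose axes are the flange's). Camera axes: x right, y up, looking along -z (the intrinsics and any distortion apply to the point x, -y, -z); pixel columns grow to the right and rows downward; lengths in m; the calibration is good to about 2 mm. The wrist camera is an equidistant fisheye: a pixel r from the principal point sees the ray r / f radians off the axis. A picture is of the moment at which its call begins: read the wrist's pose just before it. camera_info takes no time and is no camera call.
A pose or a line that the arm cannot do raises robot.Unreachable and nothing moves.
- robot.close_job(): hands the job in, once; it reports no verdict.
The state is a dict: "time": time; "qpos": joint angles; "joint_velocities": joint speeds; "joint_efforts": joint torques, N m; "tool_pos": TCP position; "ee_rot": TCP orientation; "force": force on the tool from outside, world axes, zero at the start; "wrist_torque": the same for the moment, N m; "opening": finger opening in m.
Only numpy, scipy, OpenCV 4.12 (cv2) and the standard library are available. Lean on these libraries where they do the work, as an engineer would, in place of code of your own. Each camera call takes 0.05 s, during which the arm holds its last target.

## Working session

There is one attempt and no reset: what is moved stays moved. The work goes in short steps, each a Python script; the robot and the scene stay as the last script left them, time stands still between calls to the robot, and variables do not carry over. Pictures are saved under pics/ and viewed, and the job is handed in when it is done.

```bash
ls; mkdir -p pics; python3 - <<'E'
from cell import robot
import cv2,numpy as np
for n in ("scene","top"):
    p,d=robot.capture(n); cv2.imwrite(f"pics/{n}0.png",p[:,:,::-1]); np.savez(f"{n}0.npz",p=p,d=d)
    print(robot.camera_info(n))
o=robot.observe();print(o["time"],o["tool_pos"],o["force"])
E
```

```text
pics
{'camera_matrix': array([[409.49847144,   0.        , 327.50293264],
       [  0.        , 409.49847144, 195.91151219],
       [  0.        ,   0.        ,   1.        ]]), 'xyz': array([1.46862657, 0.36547312, 1.0053857 ]), 'orientation': array([[-0.35135558, -0.63418973,  0.68873263],
       [ 0.9361504 , -0.22768196,  0.26792415],
       [-0.01310275,  0.73889397,  0.6736943 ]])}
{'camera_matrix': array([[475.49359822,   0.        , 310.46080284],
       [  0.        , 475.49359822, 208.57875103],
       [  0.        ,   0.        ,   1.        ]]), 'xyz': array([0.30163643, 0.00145838, 1.24714961]), 'orientation': array([[ 0.05015   ,  0.97157985, -0.23133863],
       [-0.99872151,  0.05025773, -0.00543137],
       [ 0.00634955,  0.23131525,  0.97285813]])}
0.1 [0.16363357 0.62833467 0.21761555] [ 0.29288017  0.14630137 -0.11561325]
```

View pics/scene0.png

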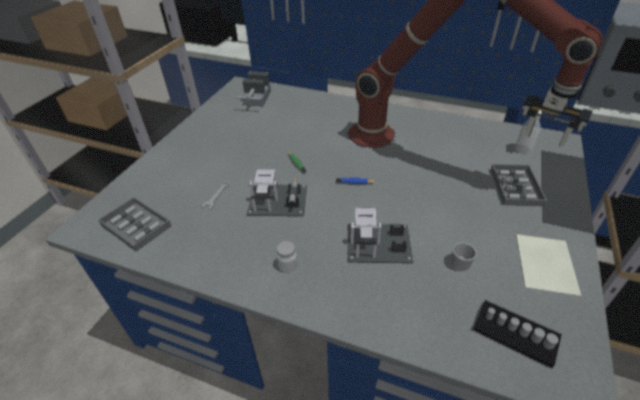

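View pics/top0.png

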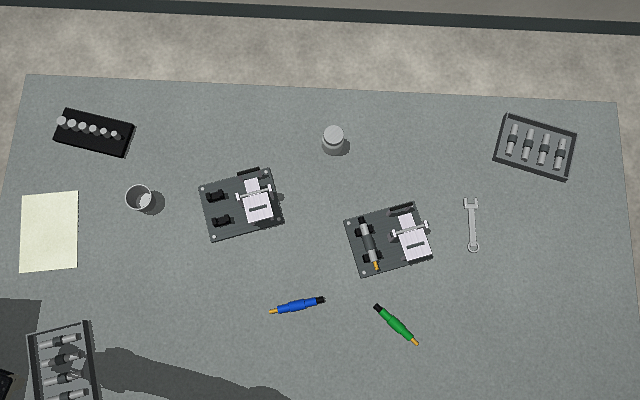

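The top view shows the steel injector at (368,243) in the right stand, whose tag plate is around (413,237). The left stand is empty. Next I'll enlarge these and locate the stand.

```bash
cat > h.py <<'E'
import numpy as np,cv2
from cell import robot
def cloud(n,d):
    c=robot.camera_info(n);K=c["camera_matrix"]
    v,u=np.mgrid[:d.shape[0],:d.shape[1]]
    P=np.stack([(u-K[0,2])/K[0,0]*d,-(v-K[1,2])/K[1,1]*d,-d],-1)
    return P@c["orientation"].T+c["xyz"]
def proj(n,P):
    c=robot.camera_info(n);K=c["camera_matrix"]
    q=(np.asarray(P)-c["xyz"])@c["orientation"]
    return np.stack([K[0,2]+K[0,0]*q[...,0]/-q[...,2],K[1,2]+K[1,1]*q[...,1]/q[...,2]],-1)
E
python3 - <<'E'
from h import *
a=np.load("top0.npz");s=np.load("scene0.npz")
cv2.imwrite("pics/topc.png",cv2.resize(a["p"][190:290,335:445,::-1],None,fx=6,fy=6,interpolation=cv2.INTER_CUBIC)[:600])
cv2.imwrite("pics/scc.png",cv2.resize(s["p"][155:225,235:325,::-1],None,fx=8,fy=8,interpolation=cv2.INTER_CUBIC))
C=cloud("top",a["d"])
for r in (225,237,250):
  print(r,[tuple(np.round(C[r,u]*1000).astype(int)) for u in range(395,436,3)])
# bases: points with z 6..14mm near
for box in ((340,440,195,285),(190,290,160,250)):
  Q=C[box[2]:box[3],box[0]:box[1]].reshape(-1,3)
  b=Q[(Q[:,2]>.005)]
  rect=cv2.minAreaRect((b[:,:2]*1000).astype(np.float32)); print(rect, cv2.boxPoints(rect))
E
```

```text
225 [(np.int64(563), np.int64(-218), np.int64(8)), (np.int64(563), np.int64(-226), np.int64(10)), (np.int64(549), np.int64(-221), np.int64(78)), (np.int64(550), np.int64(-229), np.int64(75)), (np.int64(550), np.int64(-236), np.int64(79)), (np.int64(550), np.int64(-244), np.int64(78)), (np.int64(550), np.int64(-251), np.int64(79)), (np.int64(566), np.int64(-275), np.int64(7)), (np.int64(551), np.int64(-265), np.int64(82)), (np.int64(551), np.int64(-273), np.int64(83)), (np.int64(551), np.int64(-280), np.int64(84)), (np.int64(552), np.int64(-288), np.int64(81)), (np.int64(570), np.int64(-316), np.int64(0)), (np.int64(570), np.int64(-324), np.int64(2))]
237 [(np.int64(518), np.int64(-207), np.int64(76)), (np.int64(531), np.int64(-227), np.int64(8)), (np.int64(517), np.int64(-220), np.int64(87)), (np.int64(518), np.int64(-228), np.int64(81)), (np.int64(519), np.int64(-236), np.int64(78)), (np.int64(519), np.int64(-243), np.int64(82)), (np.int64(519), np.int64(-250), np.int64(85)), (np.int64(520), np.int64(-258), np.int64(81)), (np.int64(520), np.int64(-266), np.int64(81)), (np.int64(520)
[... 607 characters left out ...]
4(487), np.int64(-265), np.int64(82)), (np.int64(488), np.int64(-272), np.int64(83)), (np.int64(488), np.int64(-279), np.int64(86)), (np.int64(488), np.int64(-286), np.int64(87)), (np.int64(502), np.int64(-316), np.int64(1)), (np.int64(503), np.int64(-324), np.int64(-2))]
((476.4020080566406, -167.94590759277344), (334.2671813964844, 353.8766174316406), 89.26017761230469) [[ 297.32043   -332.78094  ]
 [ 651.16754   -337.3502   ]
 [ 655.4836      -3.1108704]
 [ 301.63647      1.458374 ]]
((500.503173828125, 176.2174530029297), (452.4175109863281, 275.0876770019531), 10.006945610046387) [[253.83514   272.36105  ]
 [301.63644     1.4583702]
 [747.1712     80.07385  ]
 [699.3699    350.97653  ]]
```

View pics/topc.png

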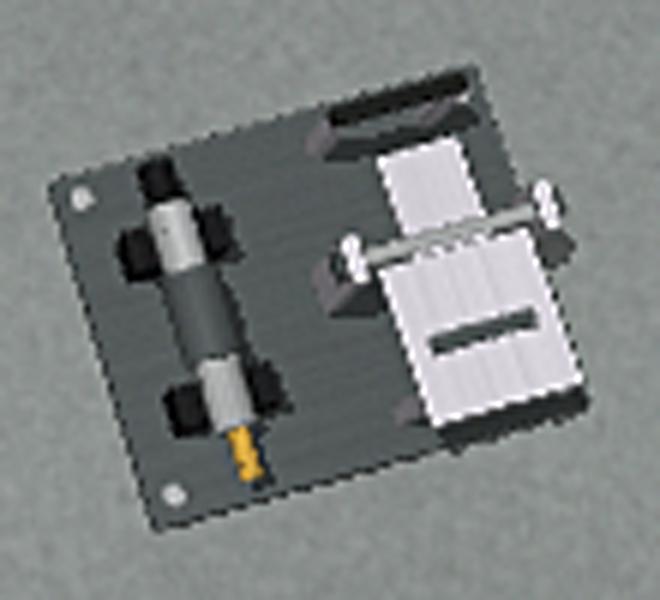

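View pics/scc.png

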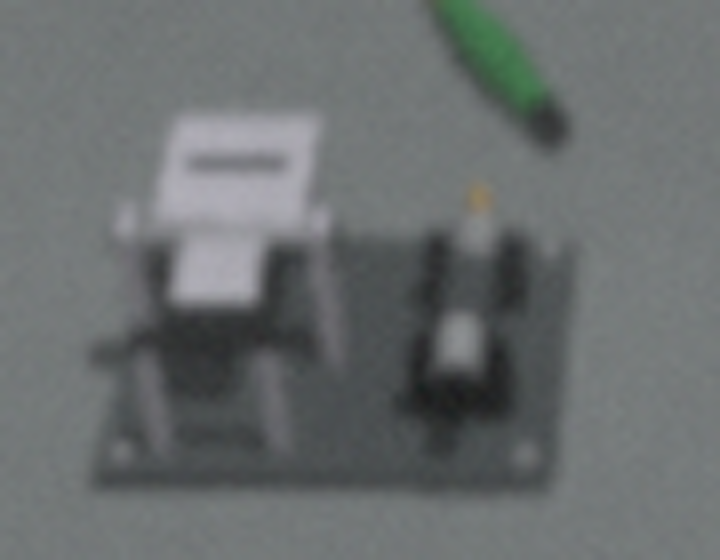

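```bash
cat >> h.py <<'E'
def ray(n,u,v,z):
    c=robot.camera_info(n);K=c["camera_matrix"]
    r=c["orientation"]@np.array([(u-K[0,2])/K[0,0],-(v-K[1,2])/K[1,1],-1])
    return c["xyz"]+r*(z-c["xyz"][2])/r[2]
E
python3 - <<'E'
from h import *
# +0.5px crop offsets small
f=lambda x,y,z:ray("top",(x+.5)/6-.5+335,(y+.5)/6-.5+190,z)
RL,FL,RR=f(50,188,.01),f(155,530,.01),f(475,65,.01)
print(RL,FL,RR,np.linalg.norm(RL-FL),np.linalg.norm(RL-RR))
ex=(RL-FL)[:2];ey=(RL-RR)[:2]
print(np.degrees(np.arctan2(ex[1],ex[0])),np.degrees(np.arctan2(-ey[0],ey[1])))
print("centre",(FL+RR)/2)
a=f(352,252,.087);b=f(545,205,.087);print("upr",a,b,np.linalg.norm(a-b),np.degrees(np.arctan2(-(a-b)[0],(a-b)[1])))
print("pivot",(a+b)/2)
e1=f(435,425,.08);e2=f(587,382,.08);print("edge",(e1+e2)/2,np.linalg.norm(e1-e2))
t1=f(378,158,.08);t2=f(460,138,.08);print("tab",(t1+t2)/2,np.linalg.norm(t1-t2))
# tag tilt from depth in both cameras
for n in("top","scene"):
  z=np.load(n+"0.npz");C=cloud(n,z["d"])
  m=(z["p"].min(-1)>(150 if n=="top" else 130))&(C[...,2]>.06)&(C[...,2]<.12)&(abs(C[...,0]-.53)<.12)&(abs(C[...,1]+.25)<.08)
  Q=C[m];print(n,len(Q),Q.mean(0)); A=np.c_[Q[:,:2]-Q[:,:2].mean(0),np.ones(len(Q))];print(np.linalg.lstsq(A,Q[:,2],rcond=None)[0])
# injector ends
print("inj",f(160,185,.042),f(250,478,.042))
E
```

```text
[ 0.56659917 -0.07951888  0.01      ] [ 0.41838607 -0.12992098  0.01      ] [ 0.63270398 -0.26790347  0.01      ] 0.1565487000879247 0.19964618406074094
18.78137522774553 19.336149018544514
centre [ 0.52554503 -0.19891222  0.01      ]
upr [ 0.52950724 -0.20023938  0.087     ] [ 0.55348938 -0.28022001  0.087     ] 0.08349877171119524 16.69132387404318
pivot [ 0.54149831 -0.2402297   0.087     ]
edge [ 0.47090465 -0.26751297  0.08      ] 0.0659881376019068
tab [ 0.57674173 -0.22915984  0.08      ] 0.03592652112496512
top 951 [ 0.51865877 -0.24854558  0.08214519]
[-0.04986223 -0.01797145  0.08214519]
scene 370 [ 0.51725797 -0.24564051  0.08144283]
[-0.04656458 -0.01607842  0.08144283]
inj [ 0.56351636 -0.12485231  0.042     ] [ 0.43918829 -0.16600506  0.042     ]
```

```bash
cat >> h.py <<'E'
YAW=np.radians(19.0); PV=np.array([0.5407,-0.241,0.078])
ex=np.array([np.cos(YAW),np.sin(YAW),0]);ey=np.array([-np.sin(YAW),np.cos(YAW),0]);ez=np.array([0,0,1.])
def W(x,z,y=0): return PV+ex*x/1e3+ey*y/1e3+ez*(z/1e3-.078)   # mm rel. pivot axis, z above bench
def R(s=1): 
    zt=-ez; yt=s*ey; return np.c_[np.cross(yt,zt),yt,zt]
E
python3 - <<'E'
from h import *
print(robot.camera_info("wrist")["T_tool_cam"].round(3), robot.observe()["ee_rot"].round(2))
for s in(1,-1):
  for p in((24,180),(24,56),(-90,200),(60,78)):
    q=robot.inverse_kinematics(W(*p),R(s)); print(s,p,None if q is None else np.round(q))
E
```

```text
[[-0.     0.966  0.257  0.071]
 [ 1.     0.    -0.     0.002]
 [-0.     0.257 -0.966 -0.167]
 [ 0.     0.     0.     1.   ]] [[-0.97  0.25 -0.  ]
 [ 0.25  0.97 -0.  ]
 [-0.   -0.   -1.  ]]
1 (24, 180) [ 10.  34.  17.  92. -11.  55. 140.]
1 (24, 56) [ 23.  43.  -5.  98.   5.  40. 125.]
1 (-90, 200) [  6.  29.  33. 104. -19.  53. 157.]
1 (60, 78) [ 20.  43.  -3.  92.   2.  45. 125.]
-1 (24, 180) [-13.  49.  67.  93. -48.  71.  -8.]
-1 (24, 56) [  1.  47.  34.  98. -35.  46. -20.]
-1 (-90, 200) [-10.  40.  65. 104. -40.  63.  -1.]
-1 (60, 78) [ -2.  48.  37.  93. -35.  51. -23.]
```

```bash
python3 - <<'E'
from h import *
robot.grasp(20)
robot.move_to(W(24,230),R(-1))
robot.move_l(W(24,110),speed=.2)
o=robot.observe();print(o["time"],o["qpos"],o["tool_pos"],W(24,110),o["force"],o["opening"])
for n in("scene","top","wrist"):
  p,d=robot.capture(n); cv2.imwrite(f"pics/{n}1.png",p[:,:,::-1])
p=cv2.imread("pics/scene1.png");cv2.imwrite("pics/sc1c.png",cv2.resize(p[120:240,210:340],None,fx=5,fy=5,interpolation=cv2.INTER_CUBIC)[:600])
E
```

```text
5.6167 [-13.31219157  55.79315729  67.29025328  96.63199855 -55.68421019
  67.41054733  -1.764161  ] [ 0.56387498 -0.23405428  0.11121858] [ 0.56339245 -0.23318636  0.11      ] [ 0.25847905  0.02954722 -0.26843433] 0.0005210612077296127
```

View pics/sc1c.png

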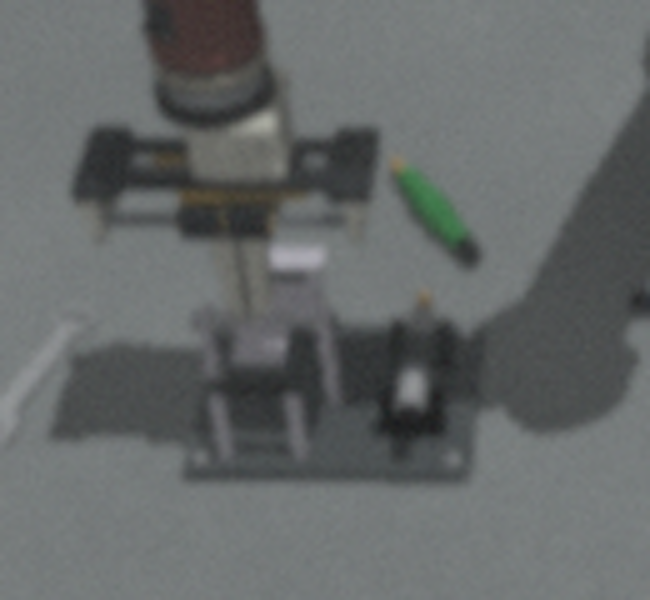

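View pics/wrist1.png

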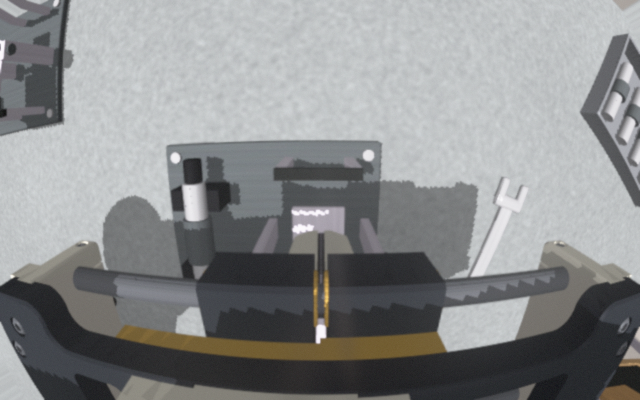

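The wrist view shows the fingers (col 320) centred over the tab (col 318), between the uprights (cols 265 and 370). I'll press the tab now.

```bash
python3 - <<'E'
from h import *
c=robot.move_l(W(24,60),speed=.06,contact_N=12)
o=robot.observe();print(c,o["time"],o["tool_pos"],o["force"])
for n in("scene","top"):
  p,d=robot.capture(n); cv2.imwrite(f"pics/{n}2.png",p[:,:,::-1])
p=cv2.imread("pics/scene2.png");cv2.imwrite("pics/sc2c.png",cv2.resize(p[120:240,210:340],None,fx=5,fy=5,interpolation=cv2.INTER_CUBIC)[:600])
E
```

```text
False 6.75 [ 0.56329893 -0.23292796  0.05970975] [-0.02409454  0.43892684  0.03755259]
```

View pics/sc2c.png

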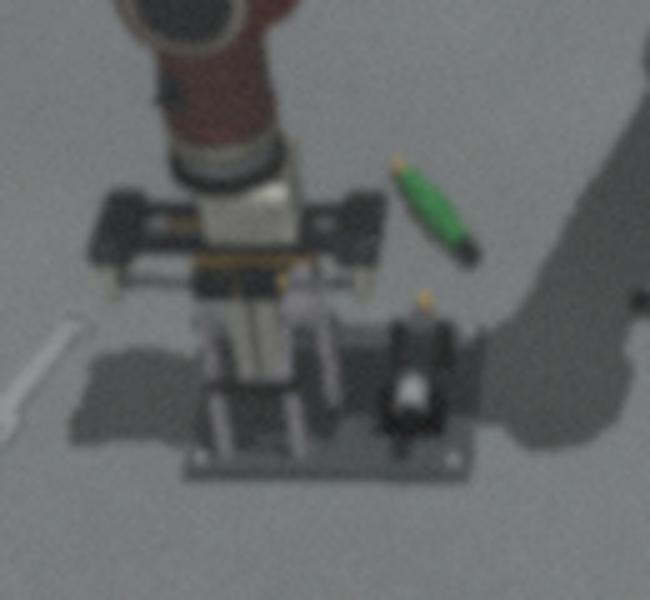

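```bash
python3 - <<'E'
from h import *
c=robot.move_l(W(24,56),speed=.05,contact_N=12)
o=robot.observe();print(c,o["time"],o["tool_pos"],o["force"])
robot.move_l(W(50,100),speed=.15,contact_N=10)
robot.move_l(W(50,215),speed=.25)
for n in("scene","top"):
  p,d=robot.capture(n); cv2.imwrite(f"pics/{n}3.png",p[:,:,::-1])
p=cv2.imread("pics/scene3.png");cv2.imwrite("pics/sc3c.png",cv2.resize(p[120:240,210:340],None,fx=5,fy=5,interpolation=cv2.INTER_CUBIC)[:600])
print(robot.observe()["time"],robot.observe()["tool_pos"])
E
```

```text
False 7.1 [ 0.56369227 -0.23320772  0.05591213] [ 0.78880368 -0.57776635  0.12592301]
8.3 [ 0.58710135 -0.22338139  0.212114  ]
```

View pics/sc3c.png

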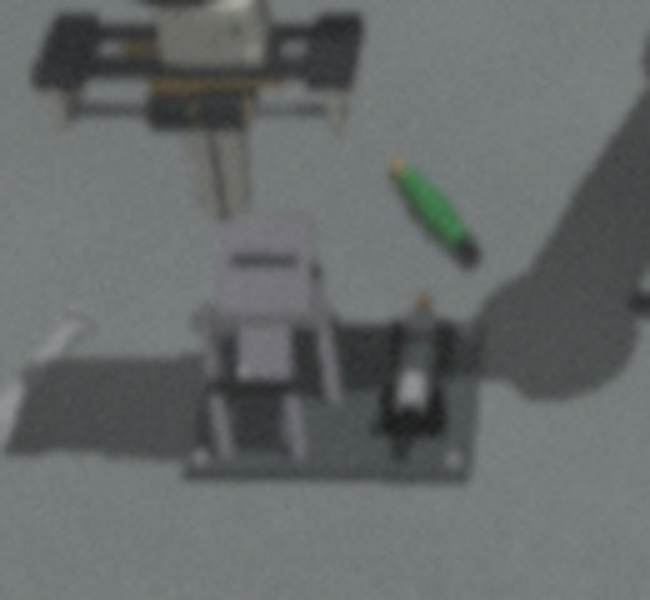

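View pics/top3.png

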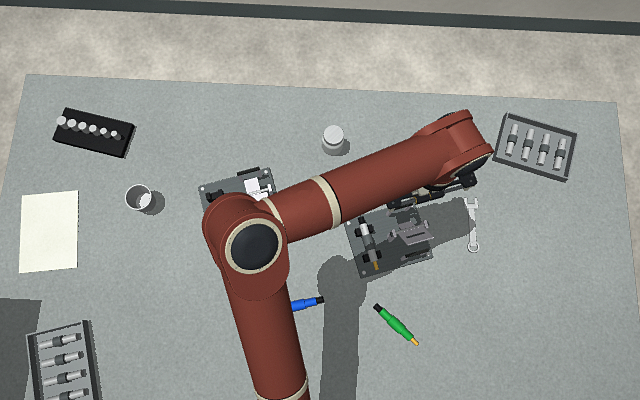

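The plate is raised about 55° and is holding there. Now I'll go over it to the front and push it across.

```bash
python3 - <<'E'
from h import *
robot.move_l(W(-85,215),speed=.3)
robot.move_l(W(-80,116),speed=.2,contact_N=8)
print(robot.observe()["time"])
c=robot.move_l(W(-9,120),speed=.08,contact_N=15)
o=robot.observe();print(c,o["time"],o["tool_pos"],o["force"])
for n in("scene",):
  p,d=robot.capture(n)
  cv2.imwrite("pics/sc4c.png",cv2.resize(p[120:240,210:340,::-1],None,fx=5,fy=5,interpolation=cv2.INTER_CUBIC)[:600])
E
```

```text
9.5417
False 10.5833 [ 0.5318725  -0.24392051  0.11997063] [0.11737418 0.05353675 0.30827698]
```

View pics/sc4c.png

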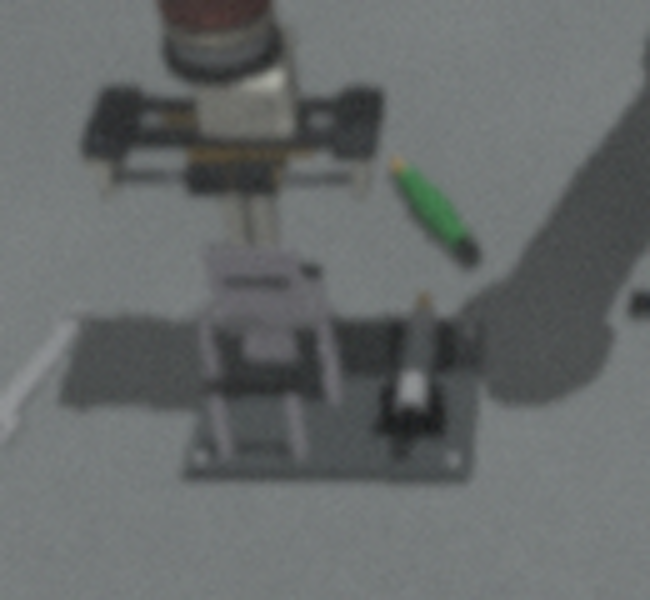

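The tag is nearly upright. Next is the arc over to the rear rest.

```bash
python3 - <<'E'
from h import *
stop=False
for t,r in ((100,48),(115,50),(130,53),(145,56),(158,60),(168,64)):
  a=np.radians(t);P=r*np.array([-np.cos(a),np.sin(a)])+2*np.array([-np.sin(a),-np.cos(a)])
  c=robot.move_l(W(P[0]-7.5,78+P[1]),speed=.07,contact_N=15)
  o=robot.observe();print(t,c,round(o["time"],2),o["tool_pos"].round(4) if hasattr(o["tool_pos"],'round') else o["tool_pos"],np.round(o["force"],1))
  if c: stop=True;break
if not stop:
  c=robot.move_l(W(57,75),speed=.03,contact_N=6)
  o=robot.observe();print("press",c,o["time"],o["tool_pos"],o["force"])
p,d=robot.capture("scene")
cv2.imwrite("pics/sc5c.png",cv2.resize(p[120:240,210:340,::-1],None,fx=5,fy=5,interpolation=cv2.INTER_CUBIC)[:600])
E
```

```text
100 False 10.93 [ 0.5403 -0.2413  0.126 ] [0.8 0.3 0.3]
115 False 11.26 [ 0.5527 -0.2366  0.1238] [ 0.1 -0.   1.2]
130 False 11.61 [ 0.565  -0.2323  0.1195] [-0.8  0.1  0.4]
145 False 11.97 [ 0.5763 -0.2283  0.1112] [-0.  -0.2  0.1]
158 False 12.32 [ 0.5858 -0.225   0.1017] [-0.6 -0.3 -0.5]
168 False 12.63 [ 0.5926 -0.2227  0.0926] [-0.2 -0.3 -1. ]
press True 13.125 [ 0.5940366  -0.22293914  0.08026219] [-0.67927521  0.83621514  5.83697383]
```

View pics/sc5c.png

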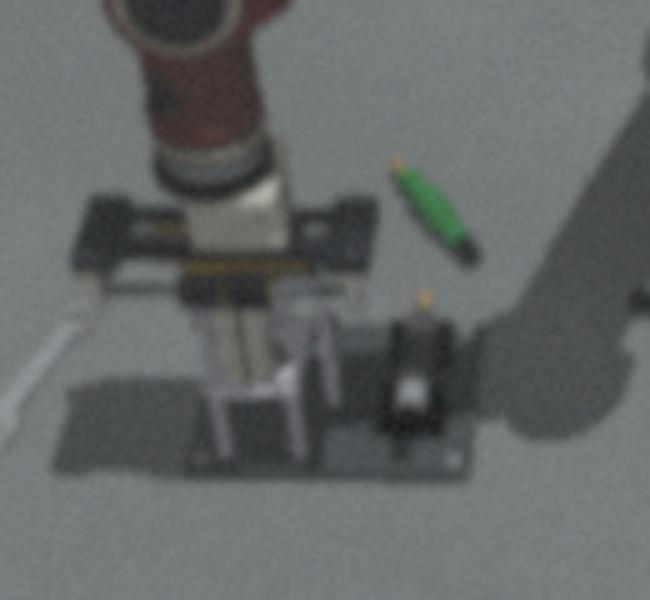

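```bash
python3 - <<'E'
from h import *
c=robot.move_l(W(57,76),speed=.03,contact_N=6)
o=robot.observe();print("press",c,o["time"],o["tool_pos"],o["force"])
robot.move_l(W(57,230),speed=.25)
q=list(robot.observe()["qpos"]); q[0]-=55
robot.goto_joints(q)
o=robot.observe();print(o["time"],o["tool_pos"],o["force"])
for n in("scene","top"):
  p,d=robot.capture(n); np.savez(n+"6.npz",p=p,d=d); cv2.imwrite(f"pics/{n}6.png",p[:,:,::-1])
  C=cloud(n,d)
  S=(C-PV)@np.c_[ex,ey,ez]
  m=(S[...,0]>12)&(S[...,0]<72)&(abs(S[...,1])<25)&(S[...,2]>-.03)&(S[...,2]<.05) if 0 else (S[...,0]>.012)&(S[...,0]<.072)&(abs(S[...,1])<.025)&(S[...,2]>-.03)&(S[...,2]<.05)
  Q=S[m];print(n,len(Q),np.linalg.lstsq(np.c_[Q[:,0],np.ones(len(Q))],Q[:,2],rcond=None)[0] if len(Q)>5 else 0)
a=cv2.imread("pics/top6.png");cv2.imwrite("pics/topc6.png",cv2.resize(a[190:290,335:445],None,fx=6,fy=6,interpolation=cv2.INTER_CUBIC)[:600])
E
```

```text
press True 13.3833 [ 0.59406001 -0.2229388   0.08024653] [-1.25027063  1.04071548  6.98738648]
16.2417 [0.5230195  0.35798907 0.22842326] [ 0.34551672 -0.2077774  -0.0753693 ]
scene 193 [-0.08259271  0.00463723]
top 462 [-0.01205008  0.00308227]
```

View pics/topc6.png

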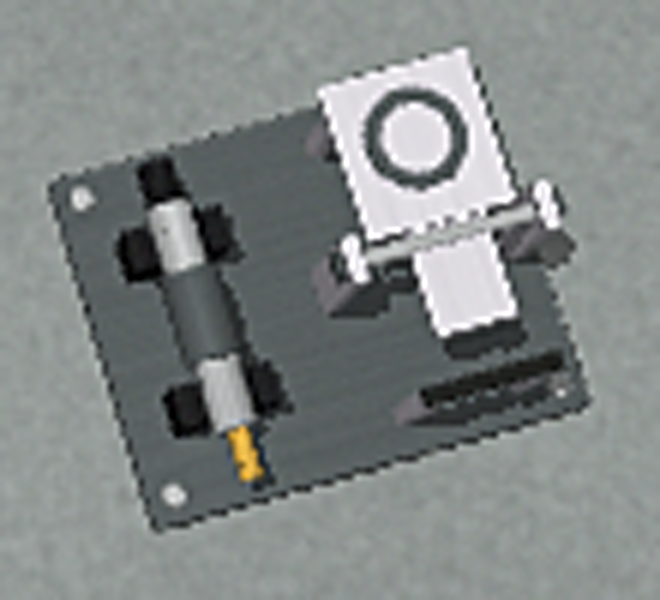

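View pics/top6.png

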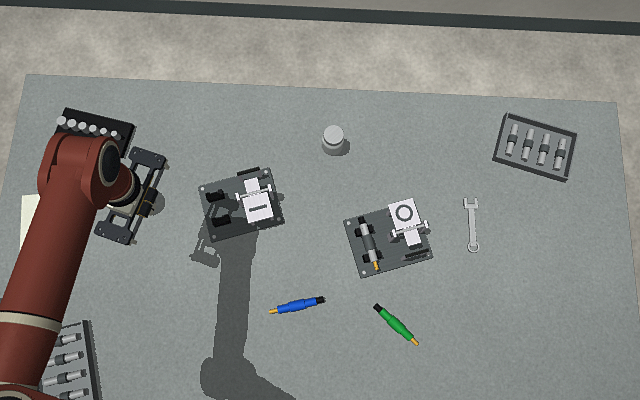

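View pics/scene6.png

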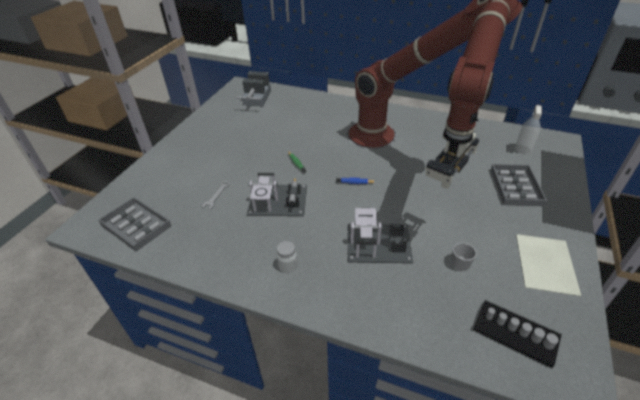

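The tag lies on its rear rest with the ring face up (ring at 404,213 in the top view). The injector, empty stand's tag, jar, wrench and cup look unchanged in the two views, and the arm is clear. I'm handing in.

```bash
python3 - <<'E'
from cell import robot
robot.close_job()
E
```

```text
the job is handed in; nothing more can be done
```

The flip tag on the loaded stand now lies flat on its rear rest with the ring-marked face up, and the job is handed in. I pressed the thumb tab with closed fingers to raise the plate. Then I pushed it from the front over the pivot and pressed it lightly, with about 7 N, onto the rear rest.

- **Flatness:** the fingers stopped at z = 80.2 mm, and 80 mm is flat. The top camera's depth gave a slope of about −0.01. The noisier scene camera gave −0.08, which disagrees; I trusted the contact height and the top view.
- **Other objects:** the injector is at the same pixels as before. The empty stand's tag, jar and wrench look unmoved by eye. The cup was hidden from the top camera by the arm, but it looks unmoved in the scene view.
- **Limits:** the robot clock read about 16.3 s before hand-in, and the arm was clear with about 0.4 N on the tool. The highest force I read was about 7 N.

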